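# Open the touch-latch toothbrush case on the glass shelf

## Task

Open the toothbrush case on the glass shelf: gently press down the front edge of its closed lid at the thumb pad until the touch catch lets go, take the finger away so that the lid springs ajar by itself, then with the outside of the fingers push the lid on up and over until it stands upright or leans back, and leave it so. Nothing is to be picked up: the toothbrush stays in the case, and the soap dish, jar and comb stay where they are.

Things in the scene. Friction and masses are not known exactly. Their poses are not given: they have to be found in the camera images.
- case: pink plastic toothbrush case, an open-topped box 80 (its x) x 190 (its y) x 36 mm high, walls 3 mm, screwed to the glass shelf so that it does not move. Origin: centre of its underside, on the glass (100 to 158 mm above the work surface). Its -x side is its front, turned roughly to the robot (within 0.55 rad); the lid's hinge runs along its +x long side; z up
- case_lid (a joint): angle of the case's flat lid in rad: 0 shut and level, negative when pressed in (stop at about -0.08), positive as it opens upward, 1.57 upright, stop at 1.9 leaning back. The lid is a plate 80 mm (hinge to free front edge) x 190 x 5 mm, its underside 8 mm over the case's rim when shut. Once ajar, the hinge is stiff (1 to 3 N at the free edge) and the lid stays where it is put
- lid_pad (a point): centre of the top of the thumb pad, round, 20 mm across, 2 mm high, on the lid midway along its free edge, 13 mm in from it; moves with the lid. Shut, 51 mm above the case's underside and 27 mm before its centre (-x). Pressed down 5 to 6 mm, to its stop (3 N at first, 6 to 9 N at the stop), the catch lets go; once the finger is taken up and away the lid springs in about 1 s to 0.5 to 0.8 rad and stops
- lid_edge (a point): middle of the lid's free front edge, half-way through its 5 mm thickness; moves with the lid, 80 mm from the hinge axis
- lid_hinge (a point): middle of the hinge axis on the case, 40 mm behind the case's centre (its +x) and 44 mm above its underside; the axis runs along the case's y, the lid's underside passes through it
- brush_mid (a point): centre of a small white toothbrush, 140 mm long, lying loose along y on the floor of the case; hidden while the lid is shut
- dish_mid (a point): centre, 18 mm above the glass, of the loose stainless soap dish with grid and a bar of soap, 115 x 80 x 36 mm high; stands on the shelf beside the case
- jar_mid (a point): centre, half-way up, of the loose round white cosmetic jar, 60 mm across and 50 mm high; stands on the shelf beside the case
- comb_mid (a point): centre of the loose wooden comb, 150 x 37 x 7 mm, lying flat on the shelf beside the case

How it is judged:
By the outcome, as a careful person would: the job done as asked, in the order asked, and still so for the second after the job is handed in, with the robot touching nothing.
It also fails if it takes over 42 s, if anything falls off the work surface, if the arm or the gripper's body presses on something with over 40 N, if the wrist force passes 120 N, or if a joint passes its speed limit or range.

## Robot

A 6-joint arm with a two-finger parallel gripper is mounted at the origin on the work surface. World frame = base frame: x ahead of the robot, y to its left, z up, the work surface at z = 0. Lengths are in m, angles in rad, forces in N, time in s.
With the tool pointing down it reaches from about 0.35 to 0.875 m from the base axis. Payload 15.5 kg.
Tool frame: the origin (TCP) lies on the centre line of the jaws, within the pads' length; the fingertips stand robot.tcp_to_tips ahead of it and the grasp point (between the pads) lies 8 mm behind it (robot.tcp_to_tips is the distance from the TCP to the fingertips, in m); z points along the fingers, y is the direction in which the jaws open and shut (so a half turn about z gives the same grasp; the last joint's range is limited). The gripper opens to 85 mm and grips with 20 to 120 N. Pads are 22 mm wide; open, the fingers measure 114 mm over their backs; the gripper's body (76 mm by 85 mm) begins 54 mm behind the grasp point. The pads swing forward as they close: fully open they stand 13 mm farther back than shut.
Start: joints at [1.038, 0.494, 1.345, -0, 1.302, -0.096], TCP at [0.265, 0.566, 0.242] pointing down, gripper open.
Joint ranges: [-2.91, 2.91], [-0.82, 2.16], [0.22, 2.67], [-1.22, 4.37], [0.12, 2.79], [-3.08, 3.08]. Speed limits (rad/s): [1.89, 1.89, 2.57, 3.01, 3.01, 3.01].

## Interface

Orientations are given as a rotation vector (axis times angle).
In Python, from rig import robot gives the robot as it stands. The module is installed in compiled form; this text tells all that it offers.
- The arm moves only by the tool step_arm, never from a script. Its argument "deltas" is a list of rows, each a list of 7 numbers: the shift along the world's x, y, z in m, then the turn, a rotation vector about the world's x, y, z in rad, then the finger opening in m, from 0 to 0.0854. In form: [[tx, ty, tz, rx, ry, rz, hand], ...]. A call has 1 to 10 rows; each row shifts and turns the commanded pose from where the row before left it; what a row does not reach is not made up. A row lasts 1/10 s, in which the tool goes at most 50 mm and 8.59 degrees, less where a joint would pass 70% of its speed; a pose out of reach is approached as far as the arm can. A call with a gripper value outside its range is refused whole. The fingers move at their own pace and stop on an object; "force" is the grip in N (left out, the last holds). Time passes only in rows, so rows that do not move let the fingers close. It gives the time, the measured TCP pose, the force and the opening at its end, in the units of the state.
- robot.sense(): the state, without advancing time (a new reading comes with each control period).
- robot.get_image(name): name is "side" or "top"; returns a dict with "color" (420x560x3 uint8, red, green, blue), "camera_matrix" (3x3 intrinsics, pixels), "rvec" (rotation vector, rad) and "tvec" (3), from world to camera coordinates, as OpenCV has them. Camera axes: x right, y down, z forward; pixel columns grow to the right and rows downward; lengths in m; the calibration is good to about 2 mm. A picture is of the moment at which its call begins. There is no depth.
- robot.finish_job(): hands the job in, once; it reports no verdict.
Trained networks look in a picture, given as the dict that the camera call returned (one of the last four; its "shot" number tells which), for a name from the list of things; names that differ only in an ending like _2 or _b are one class to them, and where a whole thing is asked for, a point or a joint stands for the part that bears it (a point fixed in the world has none). Each returns a list of dicts, best first, with "confidence" (0 to 1); they miss things now and then, are a little off and sometimes report something else, mostly with a low value. They report only what shows in the picture. A call takes as long as a camera call.
- robot.find_in(picture, query): "xy" ([column, row] in pixels, amid what is visible of it).
- robot.regions_of(picture, query): "mask" (420x560 bool, what is visible of it) and "xy" ([column, row] in pixels, amid what is visible of it).
- robot.spot_point(picture, query): "xy" ([column, row] in pixels: a listed point, or the origin of a listed thing).
The state is a dict: "time": time; "joint_positions": joint angles; "qvel": joint speeds; "joint_efforts": joint torques, N m; "ee_pos": TCP position; "orientation": TCP orientation; "ft_force": force on the tool from outside, world axes, zero at the start; "torque": the same for the moment, N m; "finger_gap": finger opening in m.
Only numpy, scipy, OpenCV 4.12 (cv2) and the standard library are available. Lean on these libraries where they do the work, as an engineer would, in place of code of your own. Each camera call takes 0.05 s, during which the arm holds its last target.

## Working session

There is one attempt and no reset: what is moved stays moved. The work goes in short steps, Python scripts to look and compute and a tool call to move; the robot and the scene stay as the last step left them, time stands still between calls to the robot, and variables do not carry over. Pictures are saved under pics/ and viewed, and the job is handed in when it is done.

Besides the shell and the picture viewer there is one more tool, called after "Emit:" by a JSON object that holds its "fn" and its "kwargs", one argument or row to a line. step_arm: Moves the arm, as the interface text tells. Its arguments: {"type":"object","properties":{"deltas":{"type":"array"},"force":{"type":"number"}},"required":["deltas"]}

```bash
mkdir -p pics; cat > h.py <<'E'
import numpy as np, cv2
from scipy.spatial.transform import Rotation as R
def P(im):
    Rm,_=cv2.Rodrigues(np.array(im["rvec"],float)); return np.array(im["camera_matrix"])@np.hstack([Rm,np.array(im["tvec"],float).reshape(3,1)])
def tri(ims,xys):
    return (lambda X:X[:3,0]/X[3,0])(cv2.triangulatePoints(P(ims[0]),P(ims[1]),np.array(xys[0],float).reshape(2,1),np.array(xys[1],float).reshape(2,1)))
def save(im,n,pts=()):
    c=np.ascontiguousarray(im["color"][:,:,::-1]).copy()
    for p in pts: cv2.circle(c,tuple(int(round(v)) for v in p),3,(0,255,0),1)
    cv2.imwrite("pics/"+n,c)
def proj(im,X):
    x=P(im)@np.append(X,1); return x[:2]/x[2]
E
python3 - <<'E'
from h import *
from rig import robot
print(robot.sense(), robot.tcp_to_tips)
ims=[robot.get_image(n) for n in("side","top")]
for n,i in zip("st",ims): save(i,n+"0.png")
for q in ["case","lid_pad","lid_edge","lid_hinge","dish_mid","jar_mid","comb_mid"]:
    r=[robot.spot_point(i,q)[:2] for i in ims]
    for k in r: print(q,[(np.round(a["xy"],1).tolist(),round(a["confidence"],2)) for a in k])
    if r[0] and r[1]:
        X=tri(ims,[r[0][0]["xy"],r[1][0]["xy"]]); print("  ",X.round(4),[ (proj(i,X)-k[0]["xy"]).round(1) for i,k in zip(ims,r)])
E
```

```text
{'time': 0.0, 'joint_positions': array([ 1.03749118e+00,  4.94178447e-01,  1.34613189e+00, -2.70885817e-05,
        1.30250523e+00, -9.55185090e-02]), 'qvel': array([ 2.31465144e-06, -3.24305180e-04, -8.20259050e-04,  3.55231368e-05,
       -1.61328499e-03, -8.31072593e-04]), 'joint_efforts': array([-4.61693126e-03, -8.82172179e+01, -3.83865523e+01, -4.51470996e-04,
        1.02340968e-02,  1.11791799e-04]), 'ee_pos': array([0.2647968 , 0.56574827, 0.24170294]), 'orientation': array([-6.82107329e-01, -3.06628611e+00,  1.83925997e-03]), 'ft_force': array([-0.28396003,  0.07859625, -0.20195364]), 'torque': array([-0.03379469,  0.04971143, -0.04115205]), 'finger_gap': 0.08560299671472077} 0.011
case [([288.8, 237.4], 0.86)]
case [([313.4, 212.2], 0.66)]
   [0.5829 0.0573 0.1436] [array([-0.1,  0. ]), array([ 0. , -0.1])]
lid_pad [([279.2, 225.5], 0.96)]
lid_pad [([315.4, 217.0], 0.84)]
   [0.5597 0.0557 0.1856] [array([ 1.3, -0.3]), array([-0.6,  1.3])]
lid_edge [([274.7, 227.0], 0.63)]
lid_edge [([313.1, 227.3], 0.85)]
   [0.5416 0.0575 0.1851] [array([-1.8,  0.3]), array([ 0.8, -1.8])]
lid_hinge [([306.6, 223.7], 0.69)]
lid_hinge [([319.2, 193.4], 0.77)]
   [0.6246 0.0456 0.1745] [array([ 0.6, -0.1]), array([-0.3,  0.6])]
dish_mid [([255.2, 179.9], 0.9)]
dish_mid [([201.4, 181.4], 0.68)]
   [0.6578 0.3601 0.1368] [array([ 0.9, -0.2]), array([-0.5,  1.1])]
jar_mid [([272.1, 190.7], 0.95), ([272.4, 228.0], 0.65)]
jar_mid [([242.2, 188.5], 0.93)]
   [0.6415 0.2433 0.1602] [array([-1.1,  0.2]), array([ 0.6, -1.3])]
comb_mid [([341.8, 293.5], 0.66)]
comb_mid [([387.9, 216.3], 0.67)]
   [ 0.5819 -0.141   0.1283] [array([-1.2,  0.3]), array([ 0.5, -1. ])]
```

View pics/s0.png

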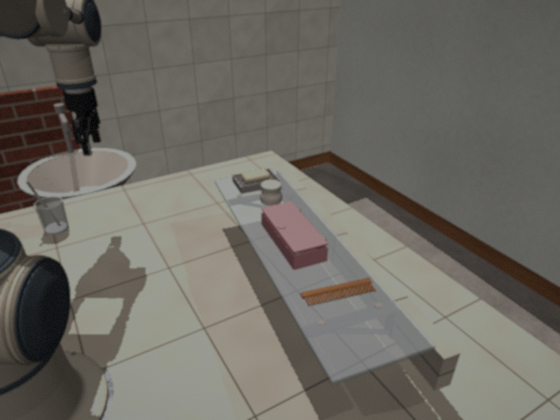

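View pics/t0.png

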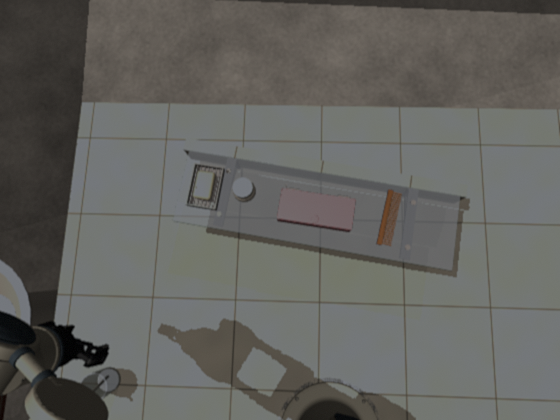

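The case is at side (295,233) and top (316,209). The jar sits beside its left end and the comb is to the right. Next I fit the pose to the masks and the spotted points.

```bash
cat > fit.py <<'E'
from h import *
from rig import robot
from scipy.optimize import minimize
ims=[robot.get_image(n) for n in("side","top")]
L={"case":(0,0,0),"lid_pad":(-.027,0,.051),"lid_edge":(-.04,0,.0465),"lid_hinge":(.04,0,.044)}
obs=[]
for q,l in L.items():
    for i in ims:
        for a in robot.spot_point(i,q)[:1]: obs.append((i,np.array(l),np.array(a["xy"]),a["confidence"]))
masks=[]
for i in ims:
    m=np.zeros((420,560),bool)
    for q in("case","case_lid"):
        r=robot.regions_of(i,q)
        if r: m|=r[0]["mask"]; print(q,r[0]["mask"].sum(),r[0]["confidence"])
    masks.append(m)
def W(p,l):
    c,s=np.cos(p[3]),np.sin(p[3]); return np.array([p[0]+c*l[0]-s*l[1],p[1]+s*l[0]+c*l[1],p[2]+l[2]])
box=[(x,y,z) for x in(-.04,.04) for y in(-.095,.095) for z in(0,.049)]
def sil(p,i,S=6):
    pts=np.array([proj(i,W(p,b)) for b in box]); h=cv2.convexHull(((pts+.5)*S).astype(np.float32)).reshape(-1,2)
    im=np.zeros((420*S,560*S),np.uint8); cv2.fillConvexPoly(im,np.round(h*16).astype(np.int32),1,shift=4)
    return cv2.resize(im.astype(np.float32),(560,420),interpolation=cv2.INTER_AREA)
def cm(p): return sum(np.abs(sil(p,i)-m).sum() for i,m in zip(ims,masks))
def cp(p): return sum(c*np.sum((proj(i,W(p,l))-x)**2) for i,l,x,c in obs)
p0=np.array([.583,.055,.135,-.14])
S=np.array([[0,0,0,0],[.01,0,0,0],[0,.01,0,0],[0,0,.01,0],[0,0,0,.05]])
for n,f in(("pts",cp),("mask",cm),("both",lambda p:cm(p)+5*cp(p))):
    r=minimize(f,p0,method="Nelder-Mead",options=dict(initial_simplex=p0+S,xatol=1e-4,fatol=.01,maxiter=400))
    print(n,r.x.round(4),r.fun,cm(r.x),cp(r.x))
p=r.x; print("pad",W(p,L["lid_pad"]),"edge",W(p,L["lid_edge"]),"hinge",W(p,L["lid_hinge"]))
for n,i,c in zip("st",ims,[(295,233),(316,209)]):
    a=cv2.resize(i["color"][c[1]-50:c[1]+50,c[0]-65:c[0]+65,::-1],None,fx=6,fy=6,interpolation=cv2.INTER_CUBIC).copy()
    for b in box+list(L.values()):
        u=(proj(i,W(p,b))-np.array([c[0]-65,c[1]-50])+.5)*6; cv2.circle(a,tuple(int(v) for v in u),4,(0,255,0),1)
    cv2.imwrite(f"pics/fit_{n}.png",a)
E
python3 fit.py
```

```text
case 2877 0.79
case 2591 0.94
case_lid 2305 0.69
pts [ 0.5826  0.0505  0.1368 -0.2027] 44.85115918486587 687.6389 44.85115918486587
mask [ 0.5886  0.053   0.1334 -0.1341] 182.38888549804688 182.38889 69.7354327707915
both [ 0.5876  0.0527  0.1343 -0.1346] 514.0400225342835 197.69443 63.26911900880981
pad [0.5608452  0.05634108 0.18525159] edge [0.5479628  0.05808571 0.18075159] hinge [0.62723912 0.04734951 0.17825159]
```

View pics/fit_s.png

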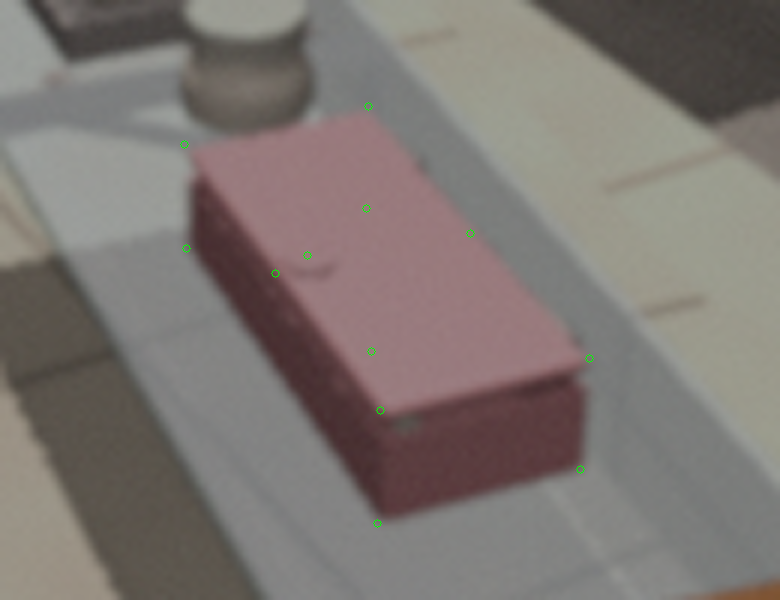

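View pics/fit_t.png

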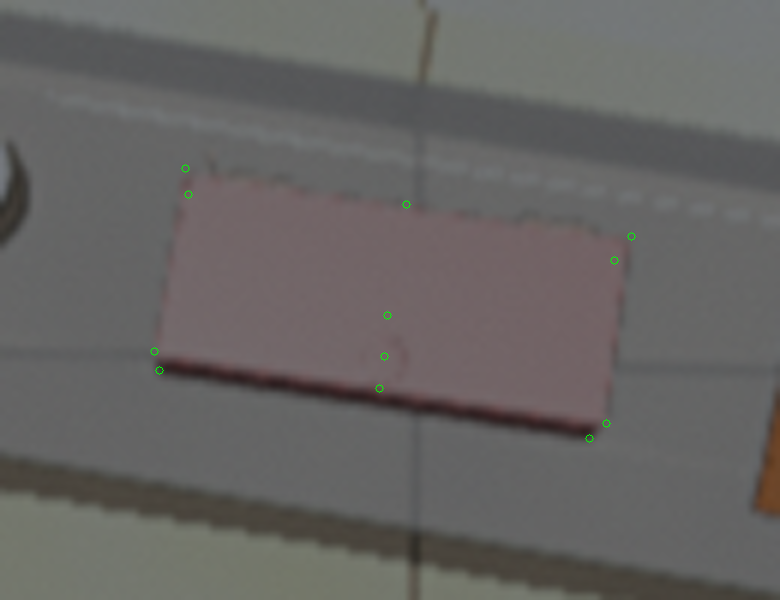

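The fit misses by 1–2 px at the corners. I'll refit on corners read off these pictures.

```bash
cat > fit2.py <<'E'
from h import *
from rig import robot
from scipy.optimize import least_squares
ims=[robot.get_image(n) for n in("side","top")]
off=[np.array([230,183]),np.array([251,159])]
X,Y=.04,.095
obs=[(0,(-X,Y,.049),(190,148)),(0,(X,Y,.049),(370,112)),(0,(X,-Y,.049),(585,362)),(0,(-X,-Y,.049),(385,412)),(0,(-X,-Y,0),(385,518)),(0,(X,-Y,0),(583,468)),(0,(-X,Y,0),(190,230)),(0,(-.027,0,.051),(312,266)),
(1,(-X,Y,.049),(158,362)),(1,(X,Y,.049),(188,175)),(1,(X,-Y,.049),(629,236)),(1,(-X,-Y,.049),(606,424)),(1,(-.027,0,.051),(386,356)),(1,(-X,Y,0),(160,371)),(1,(-X,-Y,0),(595,436))]
def W(p,l):
    c,s=np.cos(p[3]),np.sin(p[3]); l=np.array(l); return np.array([p[0]+c*l[0]-s*l[1],p[1]+s*l[0]+c*l[1],p[2]+l[2]])
def f(p,cams=(0,1)):
    r=[]
    for k,l,u in obs:
        if k in cams: r+=list(proj(ims[k],W(p,l))+(p[4+2*k:6+2*k] if len(p)>4 else 0)-(np.array(u)/6-.5+off[k]))
    if len(p)>4: r+=list(np.array(p[4:])/1.0)
    return np.array(r)
for n,p0,kw in(("both",[.585,.055,.135,-.14],{}),("shift",[.585,.055,.135,-.14,0,0,0,0],{}),("side",[.585,.055,.135,-.14],dict(cams=(0,))),("top",[.585,.055,.135,-.14],dict(cams=(1,)))):
    r=least_squares(f,p0,loss="soft_l1",kwargs=kw); print(n,r.x.round(4),"rms",np.sqrt(np.mean(r.fun**2)).round(2)," pad",W(r.x,(-.027,0,.051)).round(4))
    if n=="both": print(r.fun.reshape(-1,2).round(1).tolist())
E
python3 fit2.py
```

```text
both [ 0.5878  0.052   0.1336 -0.1287] rms 0.88  pad [0.5611 0.0555 0.1846]
[[-0.9, -0.1], [-0.3, -0.6], [1.2, -0.3], [-0.1, 0.2], [-0.6, 1.3], [0.1, 0.5], [-0.5, 3.4], [-0.5, -1.3], [-0.2, -1.5], [-0.2, -1.0], [0.7, -0.1], [0.5, -0.4], [0.0, -0.0], [0.2, 0.0], [-0.5, 0.2]]
shift [ 0.5884  0.0531  0.132  -0.1281  0.2583 -0.3379  0.3424  0.4121] rms 0.79  pad [0.5617 0.0566 0.183 ]
side [ 0.5964  0.0645  0.1233 -0.1307] rms 0.99  pad [0.5697 0.068  0.1743]
top [ 0.5879  0.052   0.1273 -0.1204] rms 0.4  pad [0.5611 0.0552 0.1783]
```

Emit:
{"fn": "step_arm", "kwargs": {
  "deltas": [
    [0.012,-0.024,0.003,0,0,-0.063,0],
    [0.012,-0.024,0.003,0,0,-0.063,0],
    [0.012,-0.024,0.003,0,0,-0.063,0],
    [0.012,-0.024,0.003,0,0,-0.063,0],
    [0.012,-0.024,0.003,0,0,-0.063,0],
    [0.012,-0.024,0,0,0,-0.063,0],
    [0.012,-0.024,0,0,0,-0.063,0],
    [0.012,-0.024,0,0,0,-0.063,0],
    [0.012,-0.024,0,0,0,-0.063,0],
    [0.012,-0.024,0,0,0,-0.063,0]
  ],
  "force": 40
}}

```text
time: 2.6
ee_pos: [0.3853, 0.3251, 0.2574]
orientation: [1.602, 2.702, 0.0]
ft_force: [0.6, -0.0, 0.5]
finger_gap: -0.0005
```

Emit:
{"fn": "step_arm", "kwargs": {
  "deltas": [
    [0.017,-0.027,0,0,0,-0.063,0],
    [0.017,-0.027,0,0,0,-0.063,0],
    [0.017,-0.027,0,0,0,-0.063,0],
    [0.017,-0.027,0,0,0,-0.063,0],
    [0.017,-0.027,0,0,0,-0.063,0],
    [0.017,-0.027,0,0,0,-0.063,0],
    [0.017,-0.027,0,0,0,-0.063,0],
    [0.017,-0.027,0,0,0,-0.063,0],
    [0.017,-0.027,0,0,0,-0.063,0],
    [0,0,0,0,0,-0.063,0]
  ]
}}

```text
time: 3.6
ee_pos: [0.5399, 0.0802, 0.2573]
orientation: [2.362, 2.069, 0.001]
ft_force: [0.5, 0.8, -0.0]
finger_gap: 0.0
```

Emit:
{"fn": "step_arm", "kwargs": {
  "deltas": [
    [0.01,-0.012,-0.01,0,0,0,0],
    [0.011,-0.012,-0.015,0,0,0,0],
    [0,0,-0.015,0,0,0,0],
    [0,0,-0.007,0,0,0,0],
    [0,0,0,0,0,0,0]
  ]
}}

```text
time: 4.1
ee_pos: [0.5584, 0.0589, 0.2087]
orientation: [-2.356, -2.076, 0.003]
ft_force: [-0.7, 0.8, -0.4]
finger_gap: 0.0003
```

```bash
cat > look.py <<'E'
import sys
from h import *
from rig import robot
s=robot.sense(); T=s["ee_pos"]+R.from_rotvec(s["orientation"]).apply([0,0,robot.tcp_to_tips])
print(s["time"],s["ee_pos"],s["ft_force"].round(2),"tip",T.round(4))
ims=[robot.get_image(n) for n in("side","top")]
out=[]
for i,c in zip(ims,[(295,225),(316,209)]):
    out.append(cv2.resize(i["color"][c[1]-65:c[1]+65,c[0]-65:c[0]+65,::-1],(400,400),interpolation=cv2.INTER_CUBIC))
    u=(proj(i,T)-np.array([c[0]-65,c[1]-65])+.5)*400/130; cv2.circle(out[-1],tuple(int(v) for v in u),3,(0,255,0),1)
cv2.imwrite("pics/"+sys.argv[1],np.hstack(out))
E
python3 look.py a1.png
```

```text
4.1 [0.55837856 0.05893054 0.20866092] [-0.68  0.82 -0.39] tip [0.5583 0.0589 0.1977]
```

View pics/a1.png

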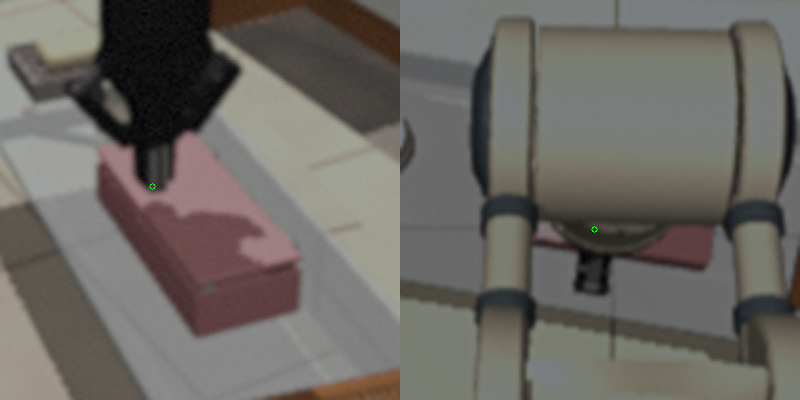

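The tip hangs over the pad area, at side crop (152,186). Now I descend slowly, watching the force.

Emit:
{"fn": "step_arm", "kwargs": {
  "deltas": [
    [0.002,-0.002,-0.003,0,0,0,0],
    [0,0,-0.002,0,0,0,0],
    [0,0,-0.002,0,0,0,0],
    [0,0,0,0,0,0,0],
    [0,0,0,0,0,0,0]
  ]
}}

```text
time: 4.7
ee_pos: [0.561, 0.0571, 0.2033]
orientation: [2.358, 2.076, 0.0]
ft_force: [0.5, 0.3, 0.2]
finger_gap: -0.0001
```

Emit:
{"fn": "step_arm", "kwargs": {
  "deltas": [
    [0,0,-0.001,0,0,0,0],
    [0,0,-0.001,0,0,0,0],
    [0,0,-0.001,0,0,0,0],
    [0,0,0,0,0,0,0]
  ]
}}

```text
time: 5.1
ee_pos: [0.5609, 0.0571, 0.2001]
orientation: [-2.358, -2.076, 0.0]
ft_force: [0.6, 0.4, -0.4]
finger_gap: -0.0002
```

Emit:
{"fn": "step_arm", "kwargs": {
  "deltas": [
    [0,0,-0.001,0,0,0,0],
    [0,0,-0.001,0,0,0,0],
    [0,0,-0.001,0,0,0,0],
    [0,0,0,0,0,0,0]
  ]
}}

```text
time: 5.5
ee_pos: [0.5609, 0.0571, 0.1971]
orientation: [-2.358, -2.076, 0.0]
ft_force: [0.2, 0.1, -1.1]
finger_gap: -0.0003
```

Emit:
{"fn": "step_arm", "kwargs": {
  "deltas": [
    [0,0,-0.001,0,0,0,0],
    [0,0,-0.001,0,0,0,0],
    [0,0,0,0,0,0,0]
  ]
}}

```text
time: 5.8
ee_pos: [0.561, 0.0571, 0.1952]
orientation: [-2.358, -2.076, 0.0]
ft_force: [-0.1, 0.5, 0.3]
finger_gap: 0.0002
```

Emit:
{"fn": "step_arm", "kwargs": {
  "deltas": [
    [0,0,-0.001,0,0,0,0],
    [0,0,-0.001,0,0,0,0],
    [0,0,0,0,0,0,0]
  ]
}}

```text
time: 6.1
ee_pos: [0.5609, 0.0571, 0.1932]
orientation: [-2.358, -2.076, 0.0]
ft_force: [-1.0, 1.2, 1.6]
finger_gap: -0.0001
```

Emit:
{"fn": "step_arm", "kwargs": {
  "deltas": [
    [0,0,-0.001,0,0,0,0],
    [0,0,-0.001,0,0,0,0],
    [0,0,0,0,0,0,0]
  ]
}}

```text
time: 6.4
ee_pos: [0.5608, 0.057, 0.1912]
orientation: [-2.358, -2.076, 0.001]
ft_force: [-2.2, 0.3, 4.0]
finger_gap: -0.0
```

Emit:
{"fn": "step_arm", "kwargs": {
  "deltas": [
    [0,0,-0.001,0,0,0,0],
    [0,0,-0.001,0,0,0,0],
    [0,0,0,0,0,0,0]
  ]
}}

```text
time: 6.7
ee_pos: [0.5608, 0.057, 0.1897]
orientation: [2.358, 2.076, -0.0]
ft_force: [-5.5, -1.4, 13.9]
finger_gap: 0.0
```

Emit:
{"fn": "step_arm", "kwargs": {
  "deltas": [
    [0,0,-0.001,0,0,0,0],
    [0,0,0,0,0,0,0]
  ]
}}

```text
time: 6.9
ee_pos: [0.561, 0.0569, 0.1894]
orientation: [2.357, 2.076, 0.001]
ft_force: [-8.5, -1.2, 23.8]
finger_gap: -0.0001
```

The lid is at its stop. Lifting up and away to the front.

Emit:
{"fn": "step_arm", "kwargs": {
  "deltas": [
    [0,0,0.01,0,0,0,0],
    [0,0,0.02,0,0,0,0],
    [-0.015,0.002,0.03,0,0,0,0],
    [-0.03,0.004,0.02,0,0,0,0],
    [-0.03,0.004,0,0,0,0,0],
    [-0.03,0.004,0,0,0,0,0],
    [0,0,0,0,0,0,0],
    [0,0,0,0,0,0,0],
    [0,0,0,0,0,0,0],
    [0,0,0,0,0,0,0]
  ]
}}

```text
time: 7.9
ee_pos: [0.4568, 0.0709, 0.2682]
orientation: [2.358, 2.076, 0.0]
ft_force: [1.6, -0.3, -0.7]
finger_gap: 0.0001
```

Emit:
{"fn": "step_arm", "kwargs": {
  "deltas": [
    [0,0,0,0,0,0,0],
    [0,0,0,0,0,0,0],
    [0,0,0,0,0,0,0],
    [0,0,0,0,0,0,0],
    [0,0,0,0,0,0,0]
  ]
}}

```text
time: 8.4
ee_pos: [0.456, 0.0711, 0.2683]
orientation: [2.358, 2.076, -0.0]
ft_force: [-0.1, 0.2, 0.6]
finger_gap: 0.0002
```

```bash
python3 look.py a2.png; python3 - <<'E'
from h import *
from rig import robot
ims=[robot.get_image(n) for n in("side","top")]
for q in ["lid_pad","lid_edge","lid_hinge","brush_mid"]:
    r=[robot.spot_point(i,q)[:1] for i in ims]
    print(q,[(k[0]["xy"],k[0]["confidence"]) for k in r if k])
    if r[0] and r[1]: print(tri(ims,[r[0][0]["xy"],r[1][0]["xy"]]).round(4))
E
```

```text
8.4 [0.45598272 0.07105442 0.26827948] [-0.11  0.2   0.61] tip [0.456  0.0711 0.2573]
lid_pad [([289.2, 207.9], 0.86), ([316.4, 208.0], 0.6)]
[0.5794 0.0538 0.2253]
lid_edge [([281.2, 208.5], 0.9), ([314.2, 215.4], 0.65)]
[0.5615 0.0586 0.2266]
lid_hinge [([305.0, 220.1], 0.81), ([318.8, 195.1], 0.89)]
[0.619  0.0466 0.1852]
brush_mid [([287.0, 244.1], 0.6)]
```

View pics/a2.png

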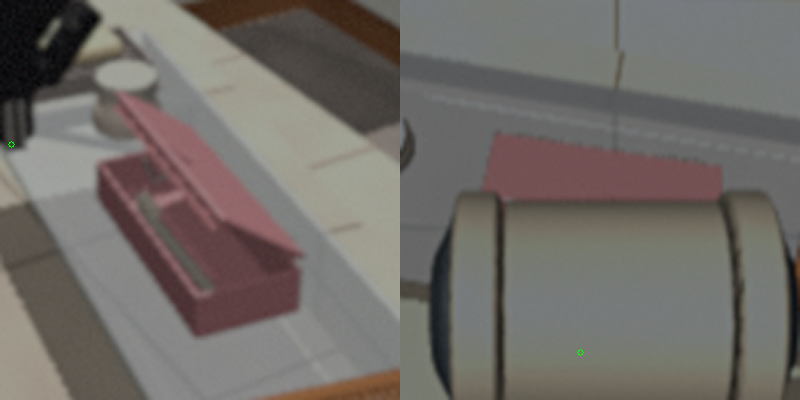

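The lid stands ajar at about 0.6 rad, with its edge around z 0.223, and the brush is in the case. Next I go down in front of it and push.

Emit:
{"fn": "step_arm", "kwargs": {
  "deltas": [
    [0,0,-0.02,0,0,0,0],
    [0.01,-0.001,-0.02,0,0,0,0],
    [0.02,-0.003,-0.013,0,0,0,0],
    [0.02,-0.003,0,0,0,0,0],
    [0.015,-0.002,0,0,0,0,0],
    [0.01,-0.001,0,0,0,0,0],
    [0,0,0,0,0,0,0],
    [0,0,0,0,0,0,0]
  ]
}}

```text
time: 9.8
ee_pos: [0.5304, 0.0611, 0.2152]
orientation: [-2.358, -2.076, 0.001]
ft_force: [-0.4, 0.3, -0.3]
finger_gap: 0.0003
```

```bash
python3 look.py a3.png
```

```text
9.8 [0.53036771 0.06113824 0.21519041] [-0.41  0.35 -0.26] tip [0.5304 0.0611 0.2042]
```

View pics/a3.png

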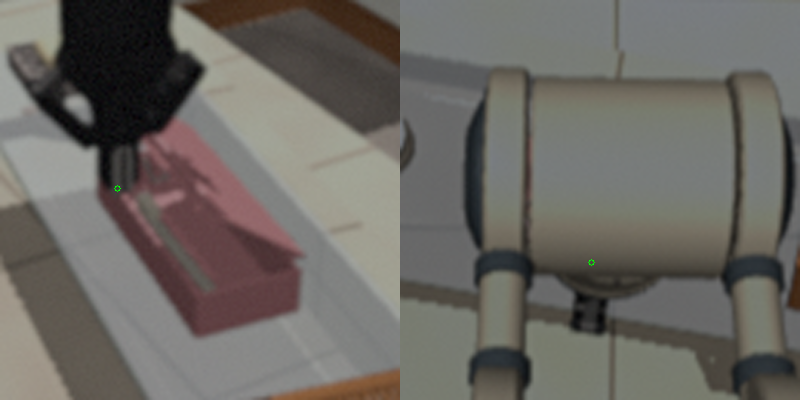

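The finger is in front of the raised lid with its tip below the edge. Pushing.

Emit:
{"fn": "step_arm", "kwargs": {
  "deltas": [
    [0.006,-0.001,0,0,0,0,0],
    [0.006,-0.001,0,0,0,0,0],
    [0.006,-0.001,0.002,0,0,0,0],
    [0.006,0,0.005,0,0,0,0],
    [0.006,-0.001,0.005,0,0,0,0],
    [0,0,0,0,0,0,0]
  ]
}}

```text
time: 10.5
ee_pos: [0.5623, 0.057, 0.2282]
orientation: [2.357, 2.075, 0.002]
ft_force: [0.2, 0.7, -0.1]
finger_gap: -0.0001
```

```bash
python3 look.py a4.png
```

```text
10.5 [0.56226911 0.05695591 0.2281637 ] [ 0.19  0.67 -0.15] tip [0.5623 0.057  0.2172]
```

View pics/a4.png

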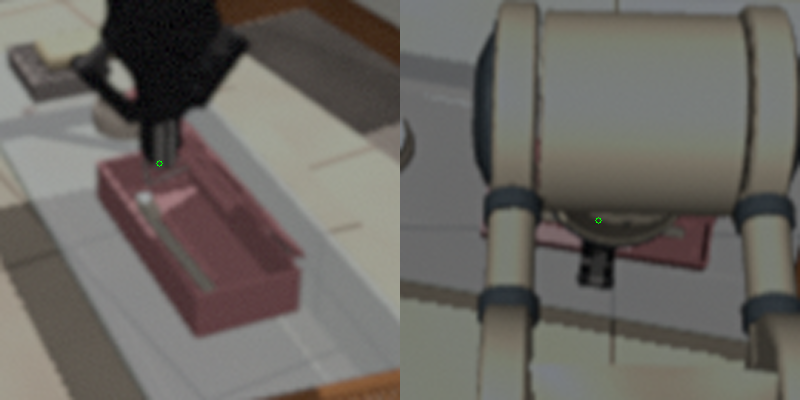

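The lid is being pushed up, and the brush lies undisturbed at side crop (175,240). Continuing.

Emit:
{"fn": "step_arm", "kwargs": {
  "deltas": [
    [0.006,-0.001,0.004,0,0,0,0],
    [0.006,-0.001,0.004,0,0,0,0],
    [0.006,-0.001,0.003,0,0,0,0],
    [0.006,0,0.003,0,0,0,0],
    [0.006,-0.001,0.003,0,0,0,0],
    [0.006,-0.001,0.002,0,0,0,0]
  ]
}}

```text
time: 11.2
ee_pos: [0.5976, 0.052, 0.2465]
orientation: [2.358, 2.076, 0.0]
ft_force: [-0.3, 0.8, -1.0]
finger_gap: 0.0004
```

Emit:
{"fn": "step_arm", "kwargs": {
  "deltas": [
    [0.006,-0.001,0.001,0,0,0,0],
    [0.006,-0.001,0,0,0,0,0],
    [0.006,0,0,0,0,0,0],
    [0.006,-0.001,0,0,0,0,0],
    [0,0,0,0,0,0,0]
  ]
}}

```text
time: 11.7
ee_pos: [0.6217, 0.0489, 0.247]
orientation: [2.358, 2.076, 0.0]
ft_force: [-0.2, -0.4, 0.7]
finger_gap: 0.0001
```

```bash
python3 look.py a5.png
```

```text
11.7 [0.62170469 0.04893362 0.24699836] [-0.15 -0.45  0.69] tip [0.6217 0.0489 0.236 ]
```

View pics/a5.png

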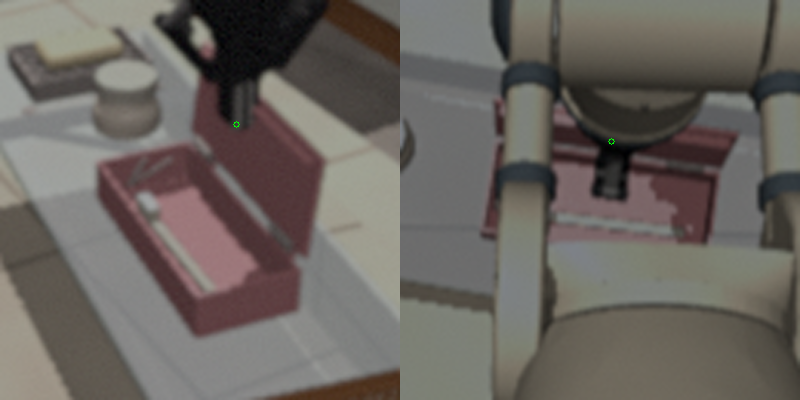

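The lid is at or past upright. I push a few mm more for margin, then back off and check.

Emit:
{"fn": "step_arm", "kwargs": {
  "deltas": [
    [0.003,0,0,0,0,0,0],
    [0.002,0,0,0,0,0,0],
    [0,0,0,0,0,0,0]
  ]
}}

```text
time: 12.1
ee_pos: [0.6261, 0.0491, 0.2472]
orientation: [-2.358, -2.076, 0.0]
ft_force: [-0.5, -0.1, -0.1]
finger_gap: 0.0001
```

Emit:
{"fn": "step_arm", "kwargs": {
  "deltas": [
    [-0.01,0.001,0,0,0,0,0],
    [-0.02,0.003,0,0,0,0,0],
    [-0.03,0.004,0.01,0,0,0,0],
    [-0.04,0.005,0.01,0,0,0,0],
    [-0.04,0.005,0.01,0,0,0,0],
    [-0.04,0.005,0,0,0,0,0],
    [-0.03,0.004,0,0,0,0,0],
    [0,0,0,0,0,0,0],
    [0,0,0,0,0,0,0],
    [0,0,0,0,0,0,0]
  ]
}}

```text
time: 13.1
ee_pos: [0.4165, 0.076, 0.2775]
orientation: [2.358, 2.076, 0.001]
ft_force: [0.8, -0.2, 0.5]
finger_gap: 0.0002
```

```bash
python3 look.py a6.png; python3 - <<'E'
from h import *
from rig import robot
ims=[robot.get_image(n) for n in("side","top")]
for q in ["lid_pad","lid_edge","lid_hinge","brush_mid","dish_mid","jar_mid","comb_mid"]:
    r=[robot.spot_point(i,q)[:1] for i in ims]
    print(q,[(k[0]["xy"],k[0]["confidence"]) for k in r if k])
    if r[0] and r[1]: print(tri(ims,[r[0][0]["xy"],r[1][0]["xy"]]).round(4))
h=np.array([.627,.047,.175])
for th in(1.4,1.57,1.7,1.8,1.9):
    e=h+np.array([-.992*.08*np.cos(th),.129*.08*np.cos(th),.08*np.sin(th)])
    print(th,[proj(i,e).round(1) for i in ims])
E
```

```text
13.1 [0.41653922 0.07602713 0.27745484] [ 0.77 -0.23  0.51] tip [0.4166 0.076  0.2665]
lid_pad [([315.7, 192.9], 0.67), ([322.2, 180.4], 0.83)]
[0.6408 0.0426 0.2511]
lid_edge [([322.4, 183.6], 0.59)]
lid_hinge [([305.9, 221.0], 0.96)]
brush_mid [([288.5, 243.9], 0.52), ([312.9, 216.4], 0.69)]
[0.5781 0.0561 0.127 ]
dish_mid [([257.4, 175.5], 0.97), ([206.4, 184.5], 0.89)]
[0.6488 0.3379 0.162 ]
jar_mid [([272.9, 186.4], 0.67), ([243.9, 190.0], 0.7)]
[0.6364 0.235  0.1779]
comb_mid [([339.9, 291.2], 0.71), ([390.5, 215.9], 0.65)]
[ 0.578  -0.1434  0.139 ]
1.4 [array([303.5, 193.8]), array([319.7, 191. ])]
1.57 [array([309.1, 192.1]), array([320.5, 185.4])]
1.7 [array([313.4, 191.5]), array([321.1, 181.2])]
1.8 [array([316.5, 191.4]), array([321.6, 178.2])]
1.9 [array([319.6, 191.6]), array([321.9, 175.3])]
```

View pics/a6.png

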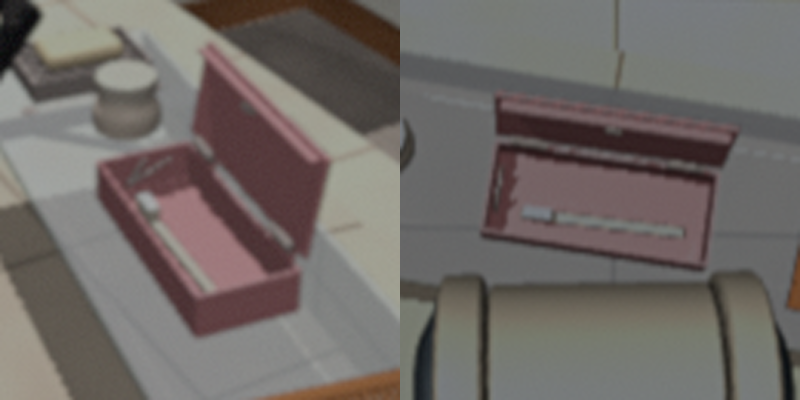

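The lid leans back and the brush is in the case. The dish and jar estimates differ by up to 2 cm from the first ones, so I check them by image difference before handing in.

```bash
python3 - <<'E'
from h import *
from rig import robot
rows=[]
for k,(n,f) in enumerate((("side","s0.png"),("top","t0.png"))):
    im=robot.get_image(n); a=cv2.imread("pics/"+f); b=np.ascontiguousarray(im["color"][:,:,::-1])
    for q,c in {"dish":[(255,180),(205,186)],"jar":[(271,190),(243,188)],"comb":[(340,292),(389,217)]}.items():
        x,y=c[k]; w=22
        g=lambda z:np.float32(cv2.cvtColor(z[y-w:y+w,x-w-8:x+w+8],cv2.COLOR_BGR2GRAY))
        print(n,q,[np.round(v,2) for v in cv2.phaseCorrelate(g(a),g(b))])
    rows.append(np.vstack([cv2.resize(z[150:320,180:400],(400,300)) for z in(a,b)]))
cv2.imwrite("pics/cmp.png",np.hstack(rows))
E
```

```text
side dish [array([0.29, 0.54]), np.float64(0.49)]
side jar [array([0.01, 0.34]), np.float64(0.71)]
side comb [array([-0.02,  0.61]), np.float64(1.01)]
top dish [array([0.01, 0.49]), np.float64(1.0)]
top jar [array([0.  , 0.49]), np.float64(0.99)]
top comb [array([-0.04,  0.56]), np.float64(0.65)]
```

View pics/cmp.png

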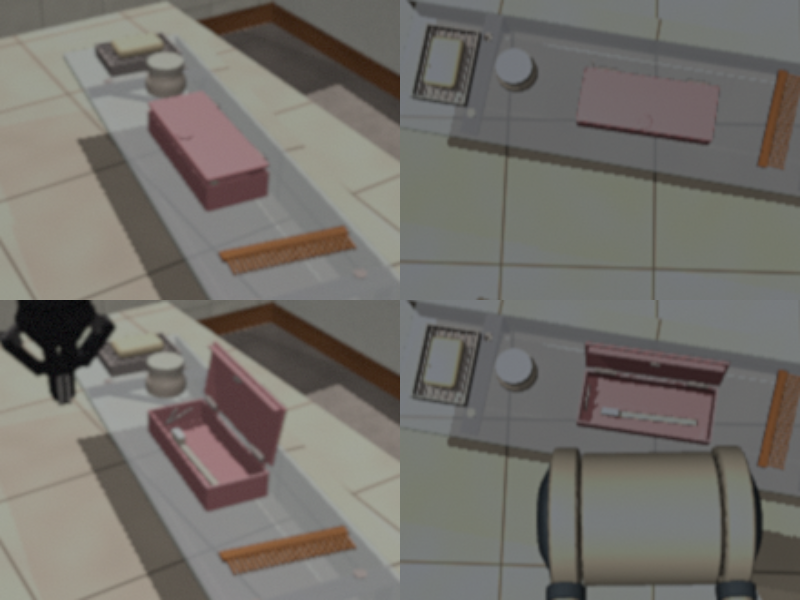

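The dish, jar and comb are unmoved (a uniform shift of about 0.5 px in every patch), the lid leans back and the arm is clear.

```bash
python3 -c "
from rig import robot
print(robot.finish_job())"
```

```text
the job is handed in; nothing more can be done
None
```

The toothbrush case is open and the job is handed in, at about 13 to 14 s on the robot's clock.

- **Press:** I pressed the thumb pad down with the closed fingertips to its stop. The wrist read 24 N there, well above the 6–9 N given for the stop, because I went about a millimetre further than needed. That was less gentle than asked, though under the 40 N and 120 N limits.
- **Opening:** I lifted the finger away and the lid sprang to about 0.6 rad by itself. I then pushed it over with the outside of the fingers and backed the arm off about 0.2 m.
- **Lid, last check:** the lid leans back at roughly 1.8 rad, judged from the pictures. It was still there when I compared the pictures just before handing in.
- **Other things, last check:** the brush is in the case, and the wrist force is about zero. Comparing pictures before and after shows the dish, jar and comb unmoved, with the same shift of about 0.5 px in every patch.
- **Disagreement:** the point network's position estimates for the dish and jar differed by up to about 3 cm between first and last looks. I took that as network noise, since the picture comparison shows they did not move.

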